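Turn the nut driver round into its bench rest

TASK

On the battery-pack bench, pick up the nut driver (the thick-handled driver with a round socket at its end), turn it end for end and lay it in the two-saddle tool rest so that its handle sits in the wide far saddle, pointing to the worker opposite, and its thin shank sits in the narrow near one. Set it down rather than dropping it, let go, and leave the slim screwdriver where it lies.

Things in the scene. Friction and masses are not known exactly. Their poses are not given: they have to be found in the camera images.
- nutdriver_centre (a point): Grip centre and centre of mass of the loose nut driver, on its axis, 14 mm above the bench as it lies. x runs along the tool to the socket, z up. Black rounded-square handle 28 x 28 mm from x = -90 to +20 mm, steel shank 8 mm thick to +78, round socket 16 mm thick to +100. About 150 g. Starts with the socket roughly away from the robot.
- rest_seat (a point): Where the nut driver's grip centre belongs in the tool rest, 54 mm above the bench, midway across. z up; x points from narrow to wide saddle, roughly away from the robot; the seated tool's x is opposite to it. The rest is fixed: dark base plate 170 x 64 x 8 mm, x = -85 to 85 mm, two aluminium saddles open above and along x. Between them, x = -37 to 52 mm, is free room for fingers.
- rest_wide (a point): Middle of the wide (far) saddle's floor, for the handle: 40 mm above the bench, 62 mm along +x from the seat; 20 mm long, slot 44 mm wide. The narrow (near) saddle, for the shank, has its floor 50 mm above the bench, 49 mm along -x from the seat; 24 mm long, slot 24 mm wide (the handle does not fit). Slot walls 8 mm thick, rising 18 mm above each floor.
- screwdriver_centre (a point): Middle of the slim screwdriver, a loose bystander lying flat, 10 mm above the bench: black handle 20 x 20 mm, 90 mm long, shank 6 mm thick, flat blade and no socket, 170 mm long in all; x along it to the blade. Leave it alone.
Mind the look-alikes: they are no part of the job. Leave any turquoise look-alike of the part that bears rest_seat alone.

How it is judged:
At the end, for the whole second after the job is handed in: The nut driver lies still in the rest, handle in the wide far saddle, shank in the narrow one: grip centre within 22 mm along, 14 mm across and 5 mm in height of the seat, axis within 10 degrees, wide saddle on the handle's side; slim screwdriver within 20 mm of its start (x of nutdriver_centre in the frame of rest_seat between -0.022 and 0.022 m and y of nutdriver_centre in the frame of rest_seat between -0.014 and 0.014 m and z of nutdriver_centre in the frame of rest_seat between -0.005 and 0.005 m and x of rest_wide in the frame of nutdriver_centre below -0.03 m and angle between the x axis of nutdriver_centre and the x axis of rest_seat, either way round below 0.18 rad and linear speed of nutdriver below 0.02 m/s and distance of screwdriver_centre from where it was at the start of the episode below 0.02 m); the robot touches nothing.
It fails at once if the nut driver is dropped (falls freely faster than 0.7 m/s, a fall of about 25 mm) (contact force between the fingers and nutdriver below 0.05 N and linear speed of nutdriver above 0.7 m/s).
It fails at once if the slim screwdriver is shifted by more than 20 mm (distance of screwdriver_centre from where it was at the start of the episode above 0.02 m).
It also fails if it takes over 38 s, if anything falls off the work surface, if the arm or the gripper's body presses on something with over 40 N, if the wrist force passes 120 N, or if a joint passes its speed limit or range.

ROBOT

A 6-joint arm with a two-finger parallel gripper is mounted at the origin on the work surface. World frame = base frame: x ahead of the robot, y to its left, z up, the work surface at z = 0. Lengths are in m, angles in rad, forces in N, time in s.
With the tool pointing down it reaches from about 0.275 to 0.825 m from the base axis. Payload 4.9 kg.
Tool frame: the origin (TCP) lies midway between the tips of the shut fingers; the grasp point (between the pads) lies 19 mm behind it (grip_point_offset is the distance from the TCP to the grasp point, in m); z points along the fingers, y is the line along which they close (so a half turn about z gives the same grasp; the last joint's range is limited). The gripper opens to 85 mm and grips with 20 to 120 N. Pads are 22 mm wide; open, the fingers measure 114 mm over their backs; the gripper's body (76 mm by 85 mm) begins 54 mm behind the grasp point. The pads swing forward as they close: fully open they stand 13 mm farther back than shut.
Start: joints at [-1.245, 0.326, -0.193, 1.052, 0, 1.437], TCP at [0.244, -0.493, 0.231] pointing down, gripper open.
Joint ranges: [-2.65, 2.65], [-0.97, 1.79], [-1.3, 1.35], [-1.93, 2.1], [-1.47, 1.37], [-3.14, 3.14]. Speed limits (rad/s): [2.57, 2.57, 3.14, 3.14, 3.14, 3.14].

INTERFACE

Orientations are given as a rotation vector (axis times angle).
In Python, from cell import * gives the robot as it stands. Calls block until the motion is done:
- movep(position, orientation): joint-space move of the TCP to a pose.
- move_l(position, velocity=0.15, rot=None, until_force=None): straight line of the TCP; rot=None keeps the orientation; velocity is the mean speed in m/s. With until_force (N) it stops when the force on the tool has changed by that much, and returns True; else False.
- set_joints(angles): joint-space move.
- let_go() and grab(newtons=None): open the fingers fully, or close them until they stop; newtons is the grip in N (None keeps the last).
- sleep(seconds).
- ik(position, orientation): joint angles nearest the present ones, or None.
- get_state(): the state.
- grab_frame(name): name is "scene" or "side" or "wrist"; returns a dict with "img" (400x640x3 uint8, red, green, blue), "fx", "fy", "cx", "cy" (pixels), "k1" (the pictures are not rectified: a ray, as slopes to the right and down, at radius r is drawn at 1 + k1 r^2 times it, then the intrinsics apply), "cam_to_world" (4x4, takes a point from camera to world coordinates); the wrist camera has in their place "T_tool_cam" (4x4, takes a point from camera to tool coordinates, whose origin is the TCP and whose axes are the flange's). Camera axes: x right, y down, z forward; pixel columns grow to the right and rows downward; lengths in m; the calibration is good to about 2 mm. A picture is of the moment at which its call begins: read the wrist's pose just before it. There is no depth.
A pose or a line that the arm cannot do raises MotionError and nothing moves.
- sign_off(): hands the job in; it is judged then, once.
Trained networks look in the newest picture that a camera, given by its name, has taken for a name from the list of things; names that differ only in an ending like _2 or _b are one class to them, and where a whole thing is asked for, a point or a joint stands for the part that bears it (a point fixed in the world has none). Each returns a list of dicts, best first, with "score" (0 to 1); they miss things now and then, are a little off and sometimes report something else, mostly with a low value. They report only what shows in the picture. A call takes as long as a camera call. They do not tell look-alikes from the thing itself.
- spot_in(camera, name): "centre" ([column, row] in pixels, amid what is visible of it).
- silhouettes(camera, name): "mask" (400x640 bool, what is visible of it) and "centre" ([column, row] in pixels, amid what is visible of it).
- tip_of(camera, name): "centre" ([column, row] in pixels: a listed point, or the origin of a listed thing).
The state is a dict: "clock": time; "q": joint angles; "joint_velocities": joint speeds; "tau": joint torques, N m; "position": TCP position; "eef_rot": TCP orientation; "contact_force": force on the tool from outside, world axes, zero at the start; "wrist_torque": the same for the moment, N m; "finger_gap": opening from 0.0 (shut) to 1.0 (fully open); "grasp_force": force on a finger pad.
Only numpy, scipy, OpenCV 4.12 (cv2) and the standard library are available. Lean on these libraries where they do the work, as an engineer would, in place of code of your own. Each camera call takes 0.05 s, during which the arm holds its last target. There are 200 camera calls.

## Working session

There is one attempt and no reset: what is moved stays moved. The work goes in short steps, each a Python script; the robot and the scene stay as the last script left them, time stands still between calls to the robot, and variables do not carry over. Pictures are saved under pics/ and viewed, at most 10 in all, crops included, and the job is handed in when it is done.

```bash
mkdir -p pics; cat > h.py <<'E'
from cell import *
import numpy as np, cv2
from scipy.spatial.transform import Rotation as R
def ray(f,px,T=None):
    T=np.array(f["cam_to_world"]) if T is None else T
    d=np.array([(px[0]-f["cx"])/f["fx"],(px[1]-f["cy"])/f["fy"]]);u=d.copy()
    for _ in range(20): u=d/(1+f["k1"]*(u@u))
    v=T[:3,:3]@np.array([u[0],u[1],1.]);return T[:3,3],v
def atz(f,px,z,T=None):
    o,v=ray(f,px,T);return o+v*(z-o[2])/v[2]
def save(f,n): cv2.imwrite(f"pics/{n}.png",cv2.cvtColor(f["img"],cv2.COLOR_RGB2BGR))
def wristT(s,f):
    T=np.eye(4);T[:3,:3]=R.from_rotvec(s["eef_rot"]).as_matrix();T[:3,3]=s["position"];return T@np.array(f["T_tool_cam"])
E
python3 - <<'E'
from h import *
Z=dict(nutdriver_centre=.014,rest_seat=.054,rest_wide=.04,screwdriver_centre=.01)
for c in("scene","side"):
    f=grab_frame(c);save(f,c+"0")
    print(c,np.round(np.array(f["cam_to_world"]),3).tolist())
    for n,z in Z.items():
        for d in tip_of(c,n)[:4]: print(n,round(d["score"],2),np.round(d["centre"]),np.round(atz(f,d["centre"],z),3))
print(get_state()["clock"])
E
```

```text
scene [[-0.051, 0.665, -0.745, 1.057], [0.999, 0.048, -0.025, 0.015], [0.019, -0.745, -0.667, 0.658], [0.0, 0.0, 0.0, 1.0]]
nutdriver_centre 0.91 [178. 272.] [ 0.594 -0.279  0.014]
rest_seat 0.86 [248. 197.] [ 0.402 -0.165  0.054]
rest_seat 0.69 [395. 195.] [0.371 0.171 0.054]
rest_seat 0.65 [323. 250.] [0.548 0.011 0.054]
rest_seat 0.58 [208. 150.] [ 0.231 -0.304  0.054]
rest_wide 0.95 [315. 281.] [ 0.614 -0.001  0.04 ]
rest_wide 0.9 [235. 222.] [ 0.471 -0.184  0.04 ]
rest_wide 0.82 [194. 167.] [ 0.287 -0.329  0.04 ]
rest_wide 0.76 [384. 214.] [0.423 0.145 0.04 ]
screwdriver_centre 0.61 [441. 279.] [0.574 0.254 0.01 ]
side [[-0.772, -0.352, 0.529, -0.218], [-0.635, 0.403, -0.659, 0.769], [0.019, -0.845, -0.535, 0.692], [0.0, 0.0, 0.0, 1.0]]
nutdriver_centre 0.72 [324. 158.] [ 0.608 -0.282  0.014]
rest_seat 0.85 [357. 186.] [ 0.401 -0.155  0.054]
rest_seat 0.75 [272. 189.] [ 0.548 -0.004  0.054]
rest_seat 0.73 [277. 249.] [0.373 0.165 0.054]
rest_seat 0.59 [447. 183.] [ 0.237 -0.321  0.054]
rest_wide 0.87 [434. 176.] [ 0.291 -0.353  0.04 ]
rest_wide 0.75 [342. 178.] [ 0.468 -0.184  0.04 ]
rest_wide 0.55 [269. 241.] [0.418 0.143 0.04 ]
screwdriver_centre 0.62 [188. 248.] [0.564 0.252 0.01 ]
0.5
```

View pics/scene0.png

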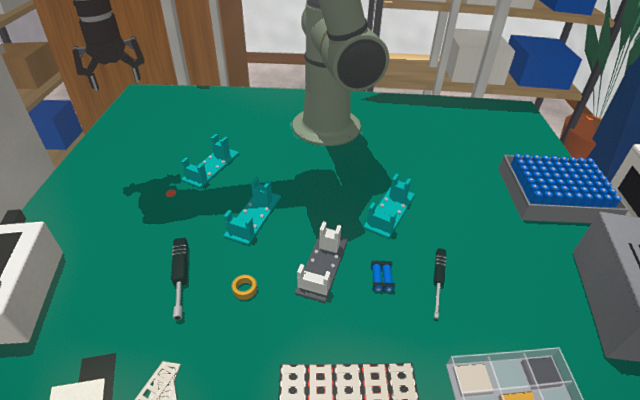

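View pics/side0.png

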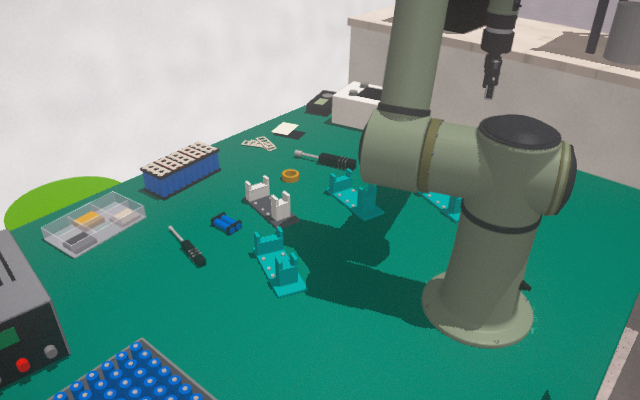

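The aluminium rest with the dark base is at about (323,250) in the scene view. The nut driver is at (178,272) and the slim screwdriver at (441,279); the turquoise rests are decoys. Next I'll refine the poses with the wrist camera.

```bash
python3 - <<'E'
from h import *
s=get_state();print(np.round(s["eef_rot"],3),np.round(R.from_rotvec(s["eef_rot"]).as_matrix(),2).tolist())
down=R.from_euler("x",np.pi)
Z=dict(nutdriver_centre=.014,rest_seat=.054,rest_wide=.04)
rot=(R.from_euler("z",np.pi/2)*down).as_rotvec()
for n,p in(("w_nut",[.55,-.28,.3]),("w_rest",[.52,.0,.3])):
    q=[ik(p,(R.from_euler("z",a)*down).as_rotvec()) for a in(0,np.pi)]
    q=[np.round(x,2) if x is not None else None for x in q];print(q)
    movep(p,(R.from_euler("z",0)*down).as_rotvec())
    s=get_state();f=grab_frame(n and "wrist");save(f,n);T=wristT(s,f)
    np.savez(n,T=T,**{k:f[k] for k in("fx","fy","cx","cy","k1","img")})
    print(np.round(T,3).tolist(),s["clock"])
    for m,z in Z.items():
        for d in tip_of("wrist",m)[:3]: print(m,round(d["score"],2),np.round(d["centre"]),np.round(atz(f,d["centre"],z,T),3))
    if n=="w_nut":
        for d in silhouettes("wrist","nutdriver_centre")[:1]: cv2.imwrite("pics/m.png",d["mask"].astype(np.uint8)*255)
E
python3 -c "
import cv2,numpy as np
a=[cv2.resize(cv2.imread(f'pics/{n}.png'),(480,300)) for n in('w_nut','w_rest')]
cv2.imwrite('pics/both.png',np.vstack(a))"
```

```text
[-3.059 -0.716 -0.   ] [[0.9, 0.44, -0.0], [0.44, -0.9, 0.0], [0.0, -0.0, -1.0]]
[array([-0.59,  0.42,  0.13,  1.27,  0.  ,  2.55]), array([-0.59,  0.42,  0.13,  1.27,  0.  , -0.59])]
[[-0.0, -0.949, -0.316, 0.631], [-1.0, -0.0, 0.001, -0.28], [-0.001, 0.316, -0.949, 0.443], [0.0, 0.0, 0.0, 1.0]] 1.9167
nutdriver_centre 0.83 [315. 107.] [ 0.602 -0.276  0.014]
rest_seat 0.84 [ 70. 158.] [0.549 0.01  0.054]
rest_seat 0.78 [221. 260.] [ 0.418 -0.157  0.054]
rest_seat 0.55 [334. 374.] [ 0.232 -0.302  0.054]
rest_wide 0.96 [349. 340.] [ 0.282 -0.323  0.04 ]
rest_wide 0.79 [  4. 245.] [0.428 0.142 0.04 ]
rest_wide 0.66 [233. 219.] [ 0.467 -0.173  0.04 ]
[array([-0.14,  0.23, -0.14,  1.19,  0.  ,  3.  ]), array([-0.14,  0.23, -0.14,  1.19,  0.  , -0.14])]
[[-0.0, -0.949, -0.315, 0.602], [-1.0, 0.0, 0.0, -0.0], [-0.0, 0.315, -0.949, 0.443], [0.0, 0.0, 0.0, 1.0]] 3.2583
nutdriver_centre 0.77 [545.  87.] [ 0.599 -0.274  0.014]
rest_seat 0.91 [187. 275.] [0.367 0.169 0.054]
rest_seat 0.84 [305. 134.] [0.547 0.014 0.054]
rest_seat 0.59 [444. 241.] [ 0.415 -0.155  0.054]
rest_wide 0.79 [461. 198.] [ 0.466 -0.176  0.04 ]
rest_wide 0.7 [206. 226.] [0.429 0.141 0.04 ]
rest_wide 0.66 [548. 315.] [ 0.29  -0.328  0.04 ]
```

View pics/both.png

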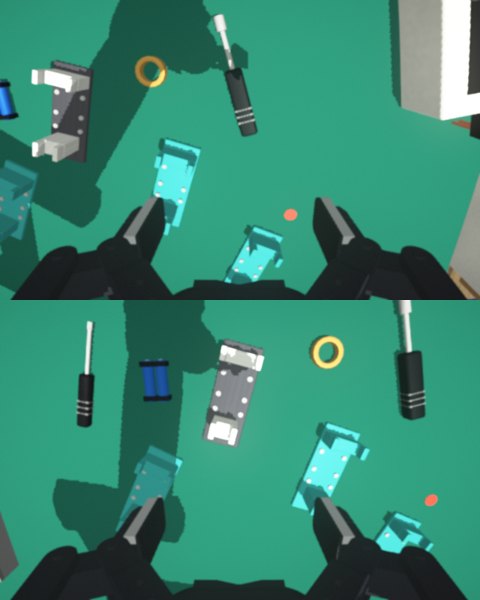

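The wrist views show the nut driver unobstructed at about (315,107), and the real rest at (305,134) in the second picture. I'll enlarge both to read their edges.

```bash
python3 - <<'E'
import cv2,numpy as np
a=cv2.imread('pics/w_rest.png')[30:210,240:380];b=cv2.imread('pics/w_nut.png')[10:190,250:390]
o=np.hstack([cv2.resize(x,None,fx=2.85,fy=2.85,interpolation=cv2.INTER_CUBIC) for x in(a,b)]);print(o.shape)
cv2.imwrite('pics/crop.png',o)
m=cv2.imread('pics/m.png',0);ys,xs=np.nonzero(m);print(len(xs),xs.min(),xs.max(),ys.min(),ys.max())
E
```

```text
(513, 798, 3)
2816 284 343 19 181
```

View pics/crop.png

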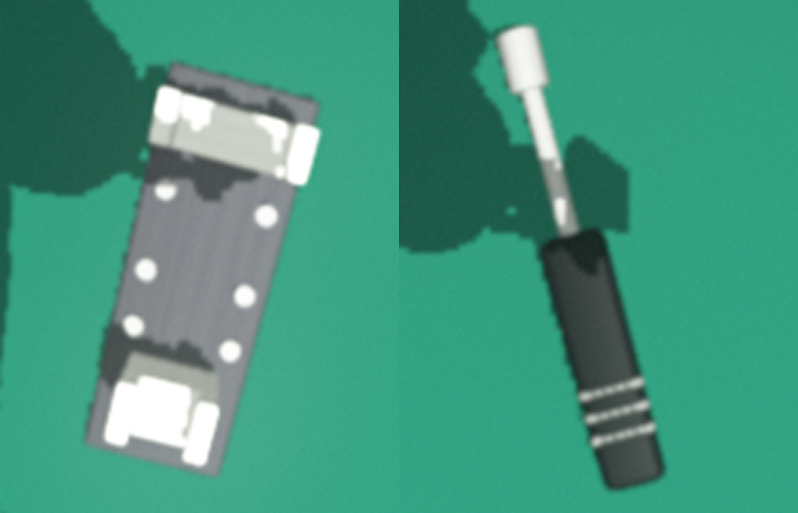

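Rest base corners in the crop: (173,64), (318,101), (217,475) and (87,441). Nut driver: socket tip (518,30), handle front edge (543,248)–(605,232), handle rear (607,488)–(663,474).

```bash
python3 - <<'E'
from h import *
r=np.load("w_rest.npz");n=np.load("w_nut.npz")
P=[atz(r,(240+(x+.5)/2.85-.5,30+(y+.5)/2.85-.5),.008,r["T"]) for x,y in((173,64),(318,101),(217,475),(87,441))]
P=np.array(P)[:,:2];print(np.round(P,4).tolist(),"centre",P.mean(0))
far=(P[0]+P[1])/2;near=(P[2]+P[3])/2;print("len",np.linalg.norm(far-near),"w",np.linalg.norm(P[0]-P[1]),np.linalg.norm(P[2]-P[3]),"yaw",np.arctan2(*(far-near)[::-1]),"far/near",far,near)
g=lambda x,y,z:atz(n,(250+(x-399+.5)/2.85-.5,10+(y+.5)/2.85-.5),z,n["T"])[:2]
A=g(518,30,.018);B=(g(543,248,.028)+g(605,232,.028))/2;C=(g(607,488,.028)+g(663,474,.028))/2
print("tip,front,rear",A,B,C)
for a,b in((A,B),(B,C),(A,C)):print(np.linalg.norm(a-b),np.arctan2(*(a-b)[::-1]))
u=(A-C)/np.linalg.norm(A-C);print("centre est",A-.1*u,B-.02*u,C+.09*u)
E
```

```text
[[0.6354, 0.0206], [0.6211, -0.0391], [0.4582, 0.003], [0.4746, 0.0624]] centre [0.54733131 0.01174229]
len 0.16723038247318217 w 0.06144891572122882 0.0616401915859505 yaw -0.2537796728011734 far/near [ 0.62826834 -0.00925051] [0.46639428 0.03273508]
tip,front,rear [ 0.69680459 -0.24995738] [ 0.61744815 -0.2715519 ] [ 0.5167863  -0.29734683]
0.08224213106991655 0.26568732964494074
0.10391432049625245 0.25085535295519895
0.18615140195815025 0.2574079620867808
centre est [ 0.60009928 -0.27541485] [ 0.59810709 -0.2766434 ] [ 0.60382108 -0.2744351 ]
```

```bash
python3 - <<'E'
from h import *
rot=lambda a:(R.from_euler("z",a)*R.from_euler("x",np.pi)).as_rotvec()
x,y=.600,-.2755;a=.257
movep([x,y,.14],rot(a)); move_l([x,y,.004],.12,until_force=15)
s=get_state();print(np.round(s["position"],4),s["clock"])
grab(60);s=get_state();print(s["finger_gap"],s["grasp_force"],np.round(s["contact_force"],1))
move_l([x,y,.22],.15);s=get_state();print(s["finger_gap"],s["grasp_force"],s["contact_force"],np.round(s["q"],2))
movep([.547,.012,.22],rot(np.pi-.254))
s=get_state();print(np.round(s["q"],2),s["clock"],np.round(s["contact_force"],2),np.round(s["wrist_torque"],2))
f=grab_frame("wrist");save(f,"held");g=grab_frame("side");save(g,"held_side")
a=cv2.imread("pics/held.png");b=cv2.imread("pics/held_side.png")
cv2.imwrite("pics/held2.png",np.vstack([cv2.resize(a,(480,300)),cv2.resize(b[80:280,100:420],(480,300))]))
E
```

```text
[ 0.6007 -0.2759  0.0049] 5.9833
0.31312135879201886 60.556923151016235 [-0.4  1.1  2.8]
0.3140100530942481 60.00176131725311 [-0.16893453 -0.68922507 -1.25690214] [-0.54  0.54  0.11  1.14 -0.    2.34]
[-0.11  0.33 -0.22  1.02 -0.    0.14] 10.0417 [ 0.67 -0.48 -1.09] [-0.01 -0.02  0.01]
```

View pics/held2.png

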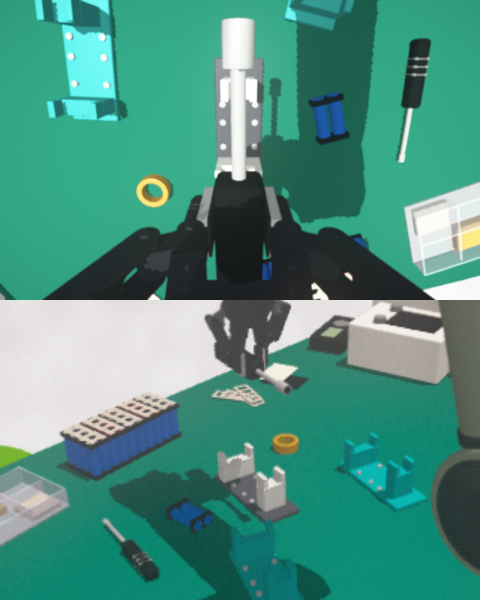

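The driver is held straight with the socket toward the robot, lined up over the grey rest. I'll lower it with a force stop.

```bash
python3 - <<'E'
from h import *
p=[.547,.012]
print(move_l(p+[.085],.12,until_force=12)); print(move_l(p+[.055],.05,until_force=6))
s=get_state();print(np.round(s["position"],4),np.round(s["contact_force"],2),np.round(s["wrist_torque"],2))
print(move_l(p+[.041],.015,until_force=4))
s=get_state();print(np.round(s["position"],4),np.round(s["contact_force"],2),np.round(s["wrist_torque"],2),s["clock"])
for c in("side","scene"):
    f=grab_frame(c);save(f,c+"1")
a=cv2.imread("pics/side1.png")[130:250,190:350];b=cv2.imread("pics/scene1.png")[180:330,230:430]
cv2.imwrite("pics/pl.png",np.vstack([cv2.resize(a,(400,300),interpolation=2),cv2.resize(b,(400,300),interpolation=2)]))
E
```

```text
False
False
[0.5471 0.012  0.0549] [-0.19 -0.22 -1.48] [-0.02 -0.04 -0.01]
True
[0.5469 0.012  0.0444] [ 0.34 -0.06  3.74] [ 0.01 -0.    0.03] 12.8583
```

View pics/pl.png

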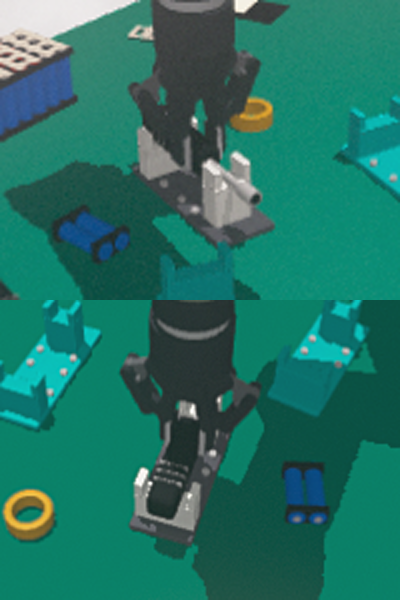

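The driver is in both saddles, and contact came at the expected height (0.0444 m against 0.0449 m). Releasing it now.

```bash
python3 - <<'E'
from h import *
let_go(); sleep(.2); move_l([.547,.012,.2],.12); movep([.42,-.1,.3],get_state()["eef_rot"]);sleep(.3)
for c in("scene","side"):
    f=grab_frame(c);save(f,c+"2")
    for n,z in(("nutdriver_centre",.054),("screwdriver_centre",.01)):
        for d in tip_of(c,n)[:2]:print(c,n,round(d["score"],2),np.round(atz(f,d["centre"],z),3))
a=cv2.imread("pics/side2.png")[130:250,190:350];b=cv2.imread("pics/scene2.png")[180:330,230:430]
cv2.imwrite("pics/fin.png",np.vstack([cv2.resize(a,(400,300),interpolation=2),cv2.resize(b,(400,300),interpolation=2)]))
print(get_state()["clock"])
E
```

```text
scene nutdriver_centre 0.79 [0.543 0.017 0.054]
scene screwdriver_centre 0.92 [0.569 0.251 0.01 ]
side nutdriver_centre 0.69 [0.546 0.009 0.054]
side screwdriver_centre 0.58 [0.57  0.245 0.01 ]
16.6167
```

View pics/fin.png

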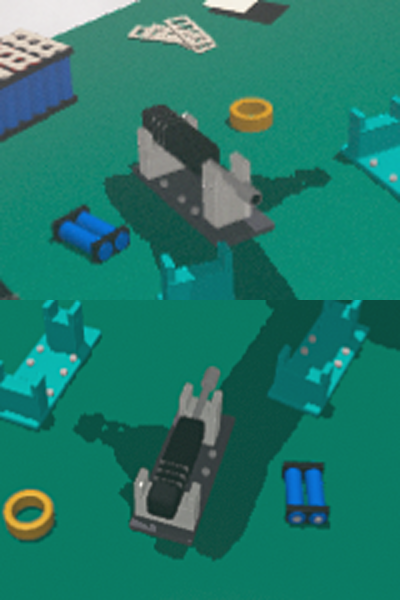

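The driver lies in both saddles with its handle far and its shank near, and the gripper is clear.

```bash
python3 -c "
from cell import *
print(sign_off())"
```

```text
the job is handed in; nothing more can be done
None
```

The nut driver is in the rest, handle in the wide far saddle and shank in the near one; the screwdriver wasn't touched, and I handed the job in just after 16.6 s on the robot clock (no verdict was returned).

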